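# Hang the utensil caddy on the kitchen rail

## Task

Hang the blue utensil caddy on the metal rail: lift its hook over the front lip in the open right-hand part of the rail and lower it gently until it sits down fully in the channel behind the lip, then, still hooked, slide it left under the red keeper strip until its side meets the rubber buffer, and let go. The rail is clamped a little differently each time, so feel for it and never push or knock hard (keep well below 12 N); leave the mug and pepper mill where they stand.

Things in the scene. Friction and masses are not known exactly. Their poses are not given: they have to be found in the camera images.
- caddy: Loose blue utensil caddy, 0.28 kg, upright on the worktop. Origin: centre of the cup's underside; x to its back (hook side), y to its left as it hangs, z up. Open cup 84 wide (y), x -30 to 31, 60 high. Behind it a steel plate (rear face x = 31) rises to the hook. Hung, its axes are parallel to the stand's, cup before the rail.
- grip (a point): Middle of the caddy's grip tab, (29, 0, 145) mm in its frame, same axes. Blue upright tab on top, 10 thick (x 24 to 34), 40 wide (y), z 101 to 165. Pinch from above across its thickness (along x), fingertips at z 120 or higher so that they pass over the rail.
- hook_tip (a point): Middle of the hook tongue's lower edge, (40.5, 0, 75) mm in the caddy's frame, same axes. A bridge (y +-25, z 99 to 104) runs back from the plate to x = 43; from it the flat tongue, 5 thick (x 38 to 43), 50 wide (y +-25), hangs down to z = 75, leaving a 7 mm gap to the plate for the rail's lip.
- stand: Fixed rail stand: wooden base 130 x 370 x 14 mm, dark uprights 166 mm high at y = +-168, x = 40. Origin: centre of the underside; x to its back (the caddy hangs on the -x side), y along the rail to its left end, z up. Between the uprights an aluminium channel rail runs along y, -155 to 155, with black end plates.
- rail_ref (a point): Fixed to the stand at (14, 0, 110) mm, same axes. The rail is NOT measured: it is clamped parallel, its channel floor's middle 4 to 24 mm before this (-x) and up to 6 mm above or below, on rubber mounts (5 N/mm). From its floor middle: channel x -4.5 to 4.5; front lip x -8.5 to -4.5, top 16 above the floor, skirt to 45 below; back wall x 4.5 to 8.5, top 40 above. Tongue play 4.
- keeper_end (a point): Right end of the red keeper strip, fixed to the stand at (0, -25, 145) mm, same axes (the strip itself shifts with the rail). The strip covers the channel from here to the left end, 34 to 38 mm above its floor. The hook goes in only right of it: caddy's middle best at stand y = -85. Seated, the bridge (top 29 above the floor) passes beneath.
- buffer_face (a point): Middle of the face, looking to the stand's -y, of a black rubber buffer (4 N/mm) 22 mm across on a dark arm from the left upright; about 40 mm before the stand's origin, 55 mm above the worktop, clamped at stand y 80 to 120 mm; axes as the stand's. The seated caddy's left side (its y = +42) comes to rest against it.
- mug_cream: Cream mug with a handle, 78 x 116 x 101 mm, loose bystander on the right; origin at the centre of its underside.
- pepper_mill: Dark wooden pepper mill, 58 mm across, 170 mm high, loose bystander left of the stand; origin at the centre of its underside.
Not all that is in view belongs to the job. What is shaped like the caddy but yellow is not meant.

How it is judged (in metres and radians):
On the way, in this order (a step that is already met when the one before it is completed fails the run):
1. the hook's tongue is over the channel, above the lip, in the open right-hand part (z of hook_tip in the frame of rail_ref between 0.011 and 0.06 m and x of hook_tip in the frame of rail_ref between -0.03 and 0.002 m and y of hook_tip in the frame of rail_ref below -0.035 m).
2. the hook is seated down in the channel behind the lip, in the open right-hand part (z of hook_tip in the frame of rail_ref between -0.009 and 0.009 m and x of hook_tip in the frame of rail_ref between -0.03 and 0.002 m and y of hook_tip in the frame of rail_ref below -0.035 m), for 0.2 s.
At the end, for the whole second after the job is handed in: The caddy hangs released and at rest, tongue down on the channel floor behind the lip (its edge within 9 mm in height of the rail reference and up to 30 mm before it), left side within 5 mm of the buffer, upright and parallel to the stand within 0.14 rad (z of hook_tip in the frame of rail_ref between -0.009 and 0.009 m and x of hook_tip in the frame of rail_ref between -0.03 and 0.002 m and y of caddy in the frame of buffer_face between -0.047 and -0.038 m and angle between caddy's own z axis and vertical below 0.14 rad and angle between the x axis of caddy and the x axis of stand, either way round below 0.14 rad and linear speed of caddy below 0.02 m/s and angular speed of caddy below 0.2 rad/s); the robot touches nothing.
It fails at once if the caddy is pressed, knocked or dropped on the rail stand or its buffer with more than 12 N (contact force between caddy and stand above 12 N).
It fails at once if the robot pushes the rail stand with more than 12 N (contact force between any of the fingers, the arm and stand above 12 N).
It fails at once if the mug or the pepper mill is moved more than 20 mm (distance of any of mug_cream, pepper_mill from where it was at the start of the episode above 0.02 m).
It also fails if it takes over 58 s, if anything falls off the work surface, if the arm or the gripper's body presses on something with over 40 N, if the wrist force passes 120 N, or if a joint passes its speed limit or range.

## Robot

A 7-joint arm with a two-finger parallel gripper is mounted at the origin on a cart in front of the work surface, level with it; the furniture and walls round the work are solid. World frame = base frame: x ahead of the robot, y to its left, z up, the work surface at z = 0. Lengths are in m, angles in degrees, forces in N, time in s.
With the tool pointing down it reaches from about 0.425 to 0.875 m from the base axis. Payload 4.7 kg.
Tool frame: the origin (TCP) lies midway between the tips of the shut fingers; the grasp point (between the pads) lies 19 mm behind it; z points along the fingers, x is the direction in which the jaws open and shut, and the axes are right-handed (so a half turn about z gives the same grasp; the last joint's range is limited). The gripper opens to 87 mm and grips with 3 to 60 N. Pads are 19 mm wide; open, the fingers measure 117 mm over their backs; the gripper's body (75 mm by 190 mm) begins 51 mm behind the grasp point.
Start: joints at [64.234, 18.392, -4.016, 83.108, 1.295, 78.541, -3.26], TCP at [0.291, -0.581, 0.193] pointing down, gripper open.
Joint ranges: [-163.93, 163.93], [-17.29, 119.83], [-79.2, 71.16], [3.27, 140.29], [-89.18, 269.18], [5.43, 117.66], [-154.24, 154.24]. Speed limits (degrees/s): [147.25, 147.25, 180, 180, 180, 180, 180].

## Interface

Orientations are given as [roll, pitch, yaw] about the fixed x, y, z axes, in that order (R = Rz(yaw) Ry(pitch) Rx(roll)).
In Python, from cell import telemetry, optics, env gives the robot as it stands.
- The arm moves only by the tool arm_command, never from a script. Its arguments are lists of equal length, an entry for each row: "translation": the shift along the tool's x, y, z in cm, a list of three; "twist": the turn about the tool's z in degrees. In form: {"translation": [[x, y, z], ...], "twist": [twist, ...]}. A call has 1 to 10 rows; each row shifts and turns the pose as measured when the row begins, along the tool's axes as they then stand; what a row does not reach is not made up. A row lasts 1/8 s, in which the tool goes at most 62.5 mm and 10.7 degrees, less where a joint would pass 70% of its speed; a pose out of reach is approached as far as the arm can. A call is refused whole if a number of a shift passes 6.25 or a number of a turn 10.7, either way. A call with a gripper value outside its range is refused whole. "grip" is the opening in per cent of the stroke, from 0 (shut) to 100 (fully open), set as the call begins (left out, the last holds). The fingers move at their own pace and stop on an object; "force" is the grip in N (left out, the last holds). Time passes only in rows, so rows that do not move let the fingers close. It gives the time, the measured TCP pose, the force and the opening at its end, in the units of the state.
- telemetry.get_obs(): the state, without advancing time (a new reading comes with each control period).
- optics.read_camera(name): name is "scene" or "top"; returns a dict with "img" (480x640x3 uint8, blue, green, red), "fx", "fy", "cx", "cy" (pixels), "extrinsics" (4x4, takes a point from camera to world coordinates). Camera axes: x right, y up, looking along -z (the intrinsics and any distortion apply to the point x, -y, -z); pixel columns grow to the right and rows downward; lengths in m; the calibration is good to about 2 mm. A picture is of the moment at which its call begins. There is no depth.
- env.sign_off(): hands the job in, once; it reports no verdict.
The state is a dict: "time_s": time; "qpos": joint angles; "joint_velocities": joint speeds; "effort": joint torques, N m; "tool_pos": TCP position; "tool_rot": TCP orientation; "force": force on the tool from outside, world axes, zero at the start; "wrist_torque": the same for the moment, N m; "grip_width": finger opening in m.
Only numpy, scipy, OpenCV 4.12 (cv2) and the standard library are available. Lean on these libraries where they do the work, as an engineer would, in place of code of your own. Each camera call takes 0.05 s, during which the arm holds its last target. There are 200 camera calls.

## Working session

There is one attempt and no reset: what is moved stays moved. The work goes in short steps, Python scripts to look and compute and a tool call to move; the robot and the scene stay as the last step left them, time stands still between calls to the robot, and variables do not carry over. Pictures are saved under pics/ and viewed, about 8 in all and at most 12, crops included, and the job is handed in when it is done.

Besides the shell and the picture viewer there is one more tool, called after "Call:" as a command line: name --pt "numbers of a row" for each row, then --argument value for the rest. arm_command: Moves the arm, as the interface text tells. Its arguments: {"type":"object","properties":{"translation":{"type":"array","items":{"type":"array","items":{"type":"number"}}},"twist":{"type":"array","items":{"type":"number"}},"grip":{"type":"number"},"force":{"type":"number"}},"required":["translation","twist"]}

```bash
mkdir -p pics
cat > h.py <<'E'
import numpy as np, cv2
from cell import telemetry, optics, env
def cam(n): 
    c=optics.read_camera(n); return c
def ray(c,u,v):
    E=np.array(c["extrinsics"]); d=np.array([(u-c["cx"])/c["fx"],-(v-c["cy"])/c["fy"],-1.0])
    return E[:3,3],E[:3,:3]@d
def onz(c,u,v,z):
    o,d=ray(c,u,v); return o+d*(z-o[2])/d[2]
def proj(c,p):
    E=np.linalg.inv(np.array(c["extrinsics"])); q=E[:3,:3]@np.array(p)+E[:3,3]
    return np.array([c["cx"]+c["fx"]*q[0]/-q[2], c["cy"]-c["fy"]*q[1]/-q[2]])
E
python3 - <<'E'
from h import *
for n in("scene","top"):
    c=cam(n); cv2.imwrite(f"pics/{n}0.png",c["img"]); print(n,{k:v for k,v in c.items() if k!="img"})
print(telemetry.get_obs())
E
```

```text
scene {'fx': 465.6374175770963, 'fy': 465.6374175770963, 'cx': 324.8284542585309, 'cy': 238.66409800733365, 'extrinsics': array([[-0.75953068,  0.36249658, -0.54010127, -0.02194575],
       [-0.65013488, -0.39634567,  0.64825516,  0.58853789],
       [ 0.02092348,  0.84350835,  0.53670836,  0.66867457],
       [ 0.        ,  0.        ,  0.        ,  1.        ]])}
top {'fx': 464.81920600593696, 'fy': 464.81920600593696, 'cx': 321.60004319693957, 'cy': 243.36392452150181, 'extrinsics': array([[-2.88245413e-02,  9.86215780e-01, -1.62934284e-01,
         3.60703250e-01],
       [-9.99584168e-01, -2.85691534e-02,  3.91081164e-03,
        -6.71956166e-02],
       [-7.97990407e-04,  1.62979258e-01,  9.86629173e-01,
         1.14032198e+00],
       [ 0.00000000e+00,  0.00000000e+00,  0.00000000e+00,
         1.00000000e+00]])}
{'time_s': 0.1, 'qpos': array([64.23469122, 18.43681218, -4.01708771, 83.16860523,  1.29700157,
       78.54058233, -3.26046073]), 'joint_velocities': array([-0.10026662, -0.06378057,  0.01079265, -0.19170238,  0.0299887 ,
       -0.00348598,  0.08920374]), 'effort': array([-2.68836202e-04, -4.92573130e+01, -4.06032633e-01, -3.13396919e+01,
       -6.41976669e-02,  3.95215326e-02,  5.76041998e-05]), 'tool_pos': array([ 0.29048079, -0.58086468,  0.19204241]), 'tool_rot': array([ 1.79993080e+02,  1.00648373e-01, -6.34236718e+01]), 'force': array([ 0.18328583,  0.2320368 , -0.7637726 ]), 'wrist_torque': array([-0.02124202,  0.02006068, -0.0176424 ]), 'grip_width': 0.08670068125588466}
```

View pics/scene0.png

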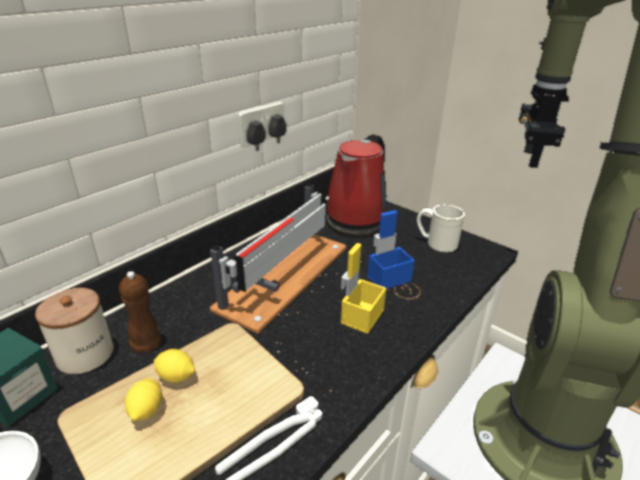

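View pics/top0.png

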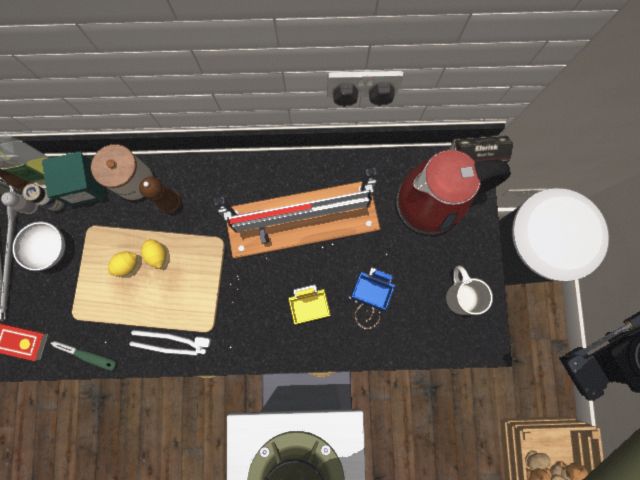

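Candidates in the top view: blue caddy (373,290) and yellow caddy (310,305), the decoy. I choose the blue one. Next is a close crop plus colour measurements.

Run:
```python
from h import *
c=cam("top"); s=cam("scene")
a=cv2.resize(c["img"][172:262,215:391],None,fx=4,fy=4,interpolation=cv2.INTER_CUBIC)
b=cv2.resize(c["img"][260:320,340:404],None,fx=4,fy=4,interpolation=cv2.INTER_CUBIC)
d=cv2.resize(s["img"][200:300,355:425],None,fx=4,fy=4,interpolation=cv2.INTER_CUBIC)[:240]
out=np.zeros((600,800,3),np.uint8); out[:360,:704]=a; out[360:600,:256]=b; out[360:600,270:550]=d
cv2.imwrite("pics/crop1.png",out)
for n,k in(("top",c),("scene",s)):
    h=cv2.cvtColor(k["img"],cv2.COLOR_BGR2HSV)
    for nm,lo,hi in(("blue",(105,120,60),(125,255,255)),("orange",(5,120,80),(18,255,255)),("red",(0,150,120),(4,255,255))):
        m=cv2.inRange(h,np.array(lo),np.array(hi))
        if n=="top":m[270:]*= (nm=="blue")
        for q in sorted(cv2.findContours(m,0,1)[0],key=cv2.contourArea)[::-1][:3]:
            if cv2.contourArea(q)>25: print(n,nm,cv2.contourArea(q),cv2.boundingRect(q),np.round(cv2.minAreaRect(q)[0],1),cv2.minAreaRect(q)[2],cv2.approxPolyDP(q,3,True).reshape(-1,2).tolist())
```

```text
top blue 964.5 (351, 272, 44, 38) [372.6 290.9] 20.854459762573242 [[361, 272], [351, 296], [385, 309], [394, 284]]
top blue 117.5 (373, 270, 20, 12) [382.6 275.7] 21.801410675048828 [[373, 274], [385, 281], [392, 278], [378, 270]]
top orange 3511.0 (227, 196, 153, 62) [303. 227.] 79.45193481445312 [[372, 196], [366, 208], [267, 226], [266, 244], [260, 242], [258, 228], [235, 232], [227, 223], [232, 256], [377, 230]]
top orange 1040.5 (231, 181, 131, 33) [296.7 197.8] 79.19176483154297 [[361, 181], [231, 207], [242, 213], [357, 191]]
top orange 214.5 (140, 177, 18, 19) [148.4 186. ] 53.13010025024414 [[151, 177], [140, 186], [146, 195], [157, 188]]
top red 260.5 (229, 204, 82, 20) [269.8 213.5] 79.01934814453125 [[310, 204], [229, 220], [232, 223], [309, 208]]
scene blue 1392.0 (367, 246, 48, 42) [390.6 267.4] 74.35775756835938 [[414, 259], [399, 246], [385, 253], [372, 253], [367, 275], [387, 287], [408, 282]]
scene blue 375.0 (379, 210, 19, 28) [387.5 223.4] 7.125016689300537 [[396, 210], [381, 214], [381, 237], [393, 234]]
scene orange 4462.5 (210, 236, 136, 98) [280.9 281.7] 51.34019470214844 [[345, 245], [314, 236], [264, 276], [280, 283], [275, 292], [255, 284], [246, 291], [231, 289], [225, 309], [219, 309], [216, 302], [210, 309], [258, 333]]
scene orange 312.0 (120, 274, 23, 22) [131.1 284.9] 75.96376037597656 [[141, 277], [124, 277], [121, 292], [129, 295], [138, 290]]
scene orange 69.5 (60, 296, 11, 10) [ 65.  300.5] 90.0 [[62, 297], [60, 302], [69, 304], [70, 297]]
scene red 1138.0 (335, 155, 43, 56) [355.8 182.4] 1.3322198390960693 [[351, 155], [368, 158], [364, 160], [367, 187], [359, 159], [349, 200], [343, 196], [339, 172], [335, 194], [348, 209], [361, 210], [376, 200], [377, 157]]
scene red 157.5 (240, 218, 53, 40) [266.1 237.2] 53.392921447753906 [[292, 218], [240, 256]]
```

View pics/crop1.png

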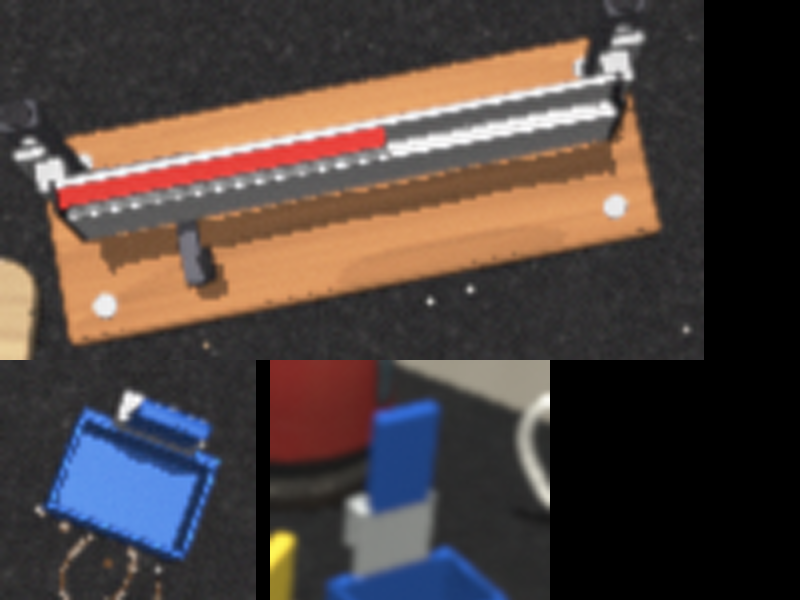

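The crop confirms the blue caddy: tab at top-view pixel (382,276), hook plate on its far side. The stand's front base corners are near (233,258) and (380,229.5). The red strip's right end is near (311,206), and the buffer arm's tip is near (265,243).

Run:
```python
from h import *
c=cam("top"); s=cam("scene")
np.set_printoptions(precision=4,suppress=True)
FL=onz(c,233,258.2,.014);FR=onz(c,380,229.5,.014)
d=FL-FR; print("front corners",FL,FR,np.linalg.norm(d)); 
yaw=np.arctan2(d[1],d[0])-np.pi/2; print("stand yaw",np.degrees(yaw))
R=lambda t:np.array([[np.cos(t),-np.sin(t),0],[np.sin(t),np.cos(t),0],[0,0,1]])
S=(FL+FR)/2+R(yaw)@[.065,0,0]; S[2]=0; print("stand org",S)
# scene base corners check
for p in([-.065,.185,.014],[-.065,-.185,.014],[.065,-.185,.014],[.04,.168,.166],[.04,-.168,.166],[0,-.025,.145]): 
    w=S+R(yaw)@p; print(p,"top",proj(c,w),"scene",proj(s,w))
# caddy
def tri(pc,ps):
    o1,d1=ray(c,*pc);o2,d2=ray(s,*ps); d1/=np.linalg.norm(d1);d2/=np.linalg.norm(d2)
    t=np.linalg.lstsq(np.c_[d1,-d2],o2-o1,rcond=None)[0]; a=o1+t[0]*d1;b=o2+t[1]*d2; return (a+b)/2,np.linalg.norm(a-b)
print("keeper end",*tri((311,206),(293,218.5)))
Q=np.array([[361,272],[351,296.5],[385.5,309.5],[394.5,284]])
W=np.array([onz(c,*q,.06) for q in Q]); print("cup rim",W,np.linalg.norm(W[0]-W[3]),np.linalg.norm(W[0]-W[1]))
y1=W[0]-W[3];y2=W[1]-W[2]; print("caddy yaw",[np.degrees(np.arctan2(v[1],v[0]))-90 for v in(y1,y2)])
ctr=W.mean(0); cy=np.arctan2((y1+y2)[1],(y1+y2)[0])-np.pi/2; org=ctr-R(cy)@[.0005,0,0]; print("caddy",org,np.degrees(cy), "grip",org+R(cy)@[.029,0,.085])
for p in([.029,.02,.165],[.029,-.02,.165],[.024,0,.165],[.034,0,.165]): 
    w=org*[1,1,0]+R(cy)@p; print("tab",p,proj(c,w),proj(s,w))
```

```text
front corners [0.5162 0.1458 0.014 ] [ 0.5772 -0.2167  0.014 ] 0.36761163290282267
stand yaw 9.543594768200242
stand org [ 0.6108 -0.0247  0.    ]
[-0.065, 0.185, 0.014] top [232.5177 258.2942] scene [256.979 330.063]
[-0.065, -0.185, 0.014] top [380.4728 229.4077] scene [346.3555 244.6255]
[0.065, -0.185, 0.014] top [369.3792 179.584 ] scene [304.0173 230.2686]
[0.04, 0.168, 0.166] top [218.9631 200.1889] scene [214.9295 246.742 ]
[0.04, -0.168, 0.166] top [371.1847 171.0912] scene [308.5447 183.5887]
[0, -0.025, 0.145] top [310.5248 203.3791] scene [288.9578 219.8448]
keeper end [ 0.6062 -0.0512  0.1515] 0.0029585635790548414
cup rim [[ 0.4688 -0.1614  0.06  ]
 [ 0.4127 -0.1358  0.06  ]
 [ 0.3807 -0.214   0.06  ]
 [ 0.4386 -0.2379  0.06  ]] 0.08228695969927816 0.06165096612023324
caddy yaw [np.float64(-21.516812530775965), np.float64(-22.275700249720046)]
caddy [ 0.4247 -0.1871  0.06  ] -21.901292407859213 grip [ 0.4516 -0.1979  0.145 ]
tab [0.029, 0.02, 0.165] [373.867  271.2508] [380.6967 214.2606]
tab [0.029, -0.02, 0.165] [391.8534 277.8159] [395.6576 210.4859]
tab [0.024, 0, 0.165] [382.0741 276.7562] [389.5056 213.3561]
tab [0.034, 0, 0.165] [383.6241 272.3062] [386.9733 211.3684]
```

Add to h.py:
```python
S=np.array([.6108,-.0247,0]); SY=9.54
def R(t): t=np.radians(t); return np.array([[np.cos(t),-np.sin(t),0],[np.sin(t),np.cos(t),0],[0,0,1]])
def delta(w):
    """remaining shift (cm) along tool axes to world point w"""
    from scipy.spatial.transform import Rotation as Ro
    o=telemetry.get_obs(); M=Ro.from_euler("xyz",o["tool_rot"],degrees=True).as_matrix()
    return np.round(M.T@(np.array(w)-o["tool_pos"])*100,2)
def st(p): return S+R(SY)@np.array(p)          # stand->world
def tost(w): return R(-SY)@(np.array(w)-S)
def show():
    o=telemetry.get_obs(); print(o["time_s"],"tcp",o["tool_pos"].round(4),o["tool_rot"].round(2),"stand",tost(o["tool_pos"]).round(4),"F",o["force"].round(2),"Fst",(R(-SY)@o["force"]).round(2),"T",o["wrist_torque"].round(2),o["grip_width"])
```

```text
(no output)
```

Call:
arm_command --pt "0 0 -1.5" --pt "0 0 -1.5" --pt "0 0 -1.5" --pt "0 0 -1.5" --pt "0 0 0" --twist '[-10.4,-10.4,-10.4,-10.3,0]' --grip 100

```text
time_s: 0.92
tool_pos: [0.2905, -0.5807, 0.2532]
tool_rot: [-179.9, 0.1, -20.7]
force: [0.5, -0.7, 0.4]
grip_width: 0.0866
```

```bash
python3 -c "
from h import *
show(); print(delta([.4516,-.1979,.24]))"
```

```text
0.925 tcp [ 0.2905 -0.5807  0.2532] [-1.799e+02  1.200e-01 -2.071e+01] stand [-0.408  -0.4952  0.2532] F [ 0.48 -0.69  0.37] Fst [ 0.36 -0.76  0.37] T [-0.05 -0.07  0.  ] 0.08662143952605088
[  1.54 -41.5    1.39]
```

Call:
arm_command --pt "0.2 -3 0.1" --pt "0.2 -5 0.2" --pt "0.2 -5 0.2" --pt "0.2 -5 0.2" --pt "0.2 -5 0.2" --pt "0.2 -5 0.2" --pt "0.2 -5 0.2" --pt "0 -5 0.1" --pt "0 -3 0" --pt "0 0 0" --twist '[0,0,0,0,0,0,0,0,0,1.2]'

```text
time_s: 2.17
tool_pos: [0.4562, -0.1913, 0.2306]
tool_rot: [-179.7, 0.6, -24.3]
force: [-1.3, -0.5, -0.6]
grip_width: 0.087
```

```bash
python3 -c "
from h import *
show(); print(delta([.4516,-.1979,.127]))
c=cam('top');s=cam('scene')
a=cv2.resize(c['img'][220:330,320:440],None,fx=3,fy=3,interpolation=2);b=cv2.resize(s['img'][130:300,320:460],None,fx=3,fy=3,interpolation=2)
o=np.zeros((510,800,3),np.uint8);o[:330,:360]=a;o[:510,370:790]=b;cv2.imwrite('pics/c2.png',o)"
```

```text
2.175 tcp [ 0.4562 -0.1913  0.2306] [-179.75    0.59  -24.3 ] stand [-0.18   -0.1386  0.2306] F [-1.31 -0.52 -0.56] Fst [-1.38 -0.29 -0.56] T [-0.02 -0.05 -0.03] 0.08699439760843285
[-0.04  0.84 10.36]
```

View pics/c2.png

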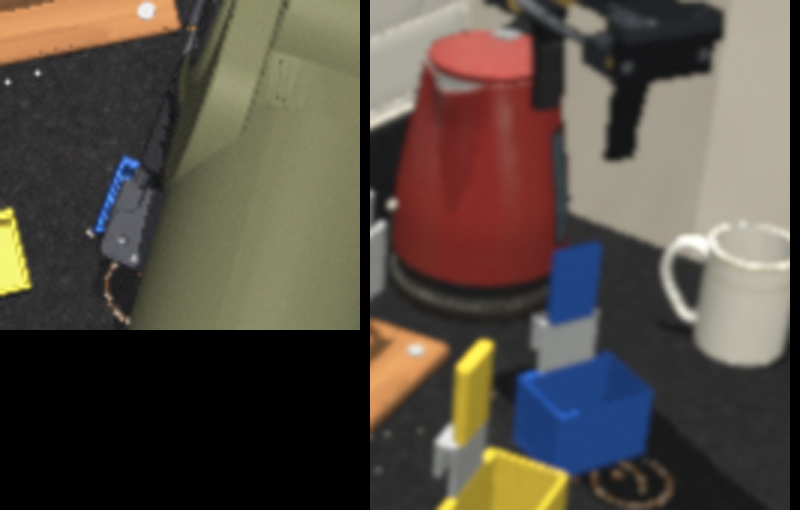

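The picture shows the open fingers straddling the blue tab, which sits at crop pixel (575,280). I descend.

Call:
arm_command --pt "0 0.4 0.5" --pt "0 0.4 2" --pt "0 0 2.5" --pt "0 0 2.5" --pt "0 0 1.5" --pt "0 0 0.8" --pt "0 0 0" --twist '[-1.2,-1.2,0,0,0,0,0]'

```text
time_s: 3.15
tool_pos: [0.4461, -0.2124, 0.1275]
tool_rot: [-179.9, 0.7, -23.0]
force: [0.3, -0.3, 0.4]
grip_width: 0.0866
```

```bash
python3 -c "
from h import *
show(); print(delta([.4516,-.1979,.127]))"
```

```text
3.15 tcp [ 0.4461 -0.2124  0.1275] [-179.9     0.66  -23.02] stand [-0.1936 -0.1578  0.1275] F [ 0.34 -0.31  0.36] Fst [ 0.28 -0.36  0.36] T [-0.07 -0.1   0.01] 0.08660481634536975
[-0.06 -1.55  0.05]
```

Call:
arm_command --pt "0 -0.8 0" --pt "0 -0.7 0" --pt "0 0 0" --pt "0 0 0" --twist '[-1.1,0,0,0]'

```text
time_s: 3.65
tool_pos: [0.4542, -0.1976, 0.1299]
tool_rot: [-179.9, 0.4, -21.8]
force: [-0.0, 0.2, -0.2]
grip_width: 0.0872
```

```bash
python3 -c "
from h import *
show(); print(delta([.4516,-.1979,.127]))"
```

```text
3.65 tcp [ 0.4542 -0.1976  0.1299] [-179.91    0.41  -21.76] stand [-0.1831 -0.1445  0.1299] F [-0.03  0.18 -0.15] Fst [ 0.    0.18 -0.15] T [-0.08 -0.06  0.03] 0.08721844072125168
[-0.23  0.12  0.29]
```

Call:
arm_command --pt "-0.2 0.1 0.3" --pt "0 0 0" --pt "0 0 0" --twist '[0,0,0]'

```text
time_s: 4.03
tool_pos: [0.4516, -0.1981, 0.1268]
tool_rot: [-179.9, 0.4, -21.8]
force: [-0.4, -0.1, -0.1]
grip_width: 0.0869
```

Call:
arm_command --pt "0 0 0" --pt "0 0 0" --pt "0 0 0" --pt "0 0 0" --pt "0 0 0" --pt "0 0 0" --pt "0 0 0" --pt "0 0 0" --twist '[0,0,0,0,0,0,0,0]' --grip 0 --force 30

```text
time_s: 5.03
tool_pos: [0.4516, -0.1983, 0.1267]
tool_rot: [-179.9, 0.4, -21.8]
force: [0.1, 0.3, 1.0]
grip_width: 0.0148
```

```bash
python3 -c "
from h import *
show(); print(delta([.4516,-.1979,.127]))"
```

```text
5.025 tcp [ 0.4516 -0.1983  0.1267] [-179.92    0.41  -21.81] stand [-0.1858 -0.1448  0.1267] F [0.05 0.27 1.01] Fst [0.1  0.26 1.01] T [-0.02 -0.09 -0.01] 0.014831887634259688
[-0.01 -0.04 -0.03]
```

Call:
arm_command --pt "0 0 0" --pt "0 0 0" --pt "0 0 -0.5" --pt "0 0 -1.5" --pt "0 0 -2" --pt "0 0 -2" --pt "0 0 -1.5" --pt "0 0 -0.7" --pt "0 0 0" --twist '[0,0,0,0,0,0,0,0,0]'

```text
time_s: 6.15
tool_pos: [0.4511, -0.1981, 0.2132]
tool_rot: [-179.9, 0.5, -21.8]
force: [0.5, 0.7, -2.9]
grip_width: 0.0098
```

Call:
arm_command --pt "0 0 0" --pt "0 0 0" --pt "0 0 0" --pt "0 0 0" --pt "0 0 0" --pt "0 0 0" --twist '[-6,-8,-8,-6,-2.5,0]'

```text
time_s: 6.9
tool_pos: [0.4481, -0.1967, 0.2082]
tool_rot: [-179.3, 0.8, 9.7]
force: [-0.3, 0.1, -1.8]
grip_width: 0.0095
```

```bash
python3 -c "
from h import *
show(); print(delta(st([-.06,-.085,.2])))"
```

```text
6.9 tcp [ 0.4481 -0.1967  0.2082] [-179.29    0.81    9.71] stand [-0.1889 -0.1426  0.2082] F [-0.3   0.11 -1.82] Fst [-0.28  0.16 -1.82] T [ 0.03 -0.2   0.02] 0.009531134524689473
[12.92 -5.71  0.71]
```

Call:
arm_command --pt "1 -0.5 0" --pt "2.5 -1.1 0.1" --pt "2.5 -1.1 0" --pt "2.5 -1.1 0" --pt "2.5 -1.1 0" --pt "1.5 -0.6 0" --pt "0 0 0" --pt "0 0 0" --twist '[0,0,0,0,0,0,0,0]'

```text
time_s: 7.9
tool_pos: [0.5669, -0.1167, 0.2037]
tool_rot: [-179.1, 0.9, 9.4]
force: [-0.2, 0.0, -2.4]
grip_width: 0.0096
```

```bash
python3 -c "
from h import *
show(); print(delta(st([-.06,-.085,.2])))
c=cam('top');s=cam('scene')
a=cv2.resize(c['img'][160:270,260:400],None,fx=2.8,fy=2.8,interpolation=2);b=cv2.resize(s['img'][140:310,230:400],None,fx=2.4,fy=2.4,interpolation=2)
o=np.zeros((600,800,3),np.uint8);o[:308,:392]=a;o[:408,392:800]=b;cv2.imwrite('pics/c3.png',o)"
```

```text
7.9 tcp [ 0.5669 -0.1167  0.2037] [-179.09    0.91    9.42] stand [-0.0586 -0.0835  0.2037] F [-0.19  0.03 -2.37] Fst [-0.18  0.06 -2.37] T [-0.09 -0.06 -0.04] 0.009605535279231442
[-0.13  0.16  0.37]
```

View pics/c3.png

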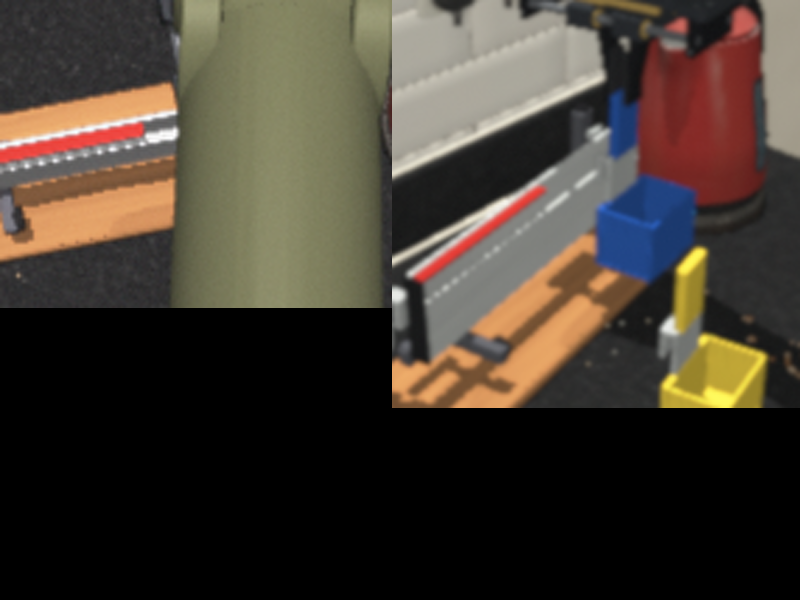

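The caddy hangs level just in front of the open right part of the rail; the cup is at scene crop (645,230). I advance over the lip, then feel for the back wall.

Call:
arm_command --pt "0.3 0 0.4" --pt "0.6 0.1 0.3" --pt "0.8 0 0" --pt "0.7 0 0" --pt "0.4 0 0" --pt "0 0 0" --pt "0 0 0" --twist '[0,0,0,0,0,0,0]'

```text
time_s: 8.88
tool_pos: [0.5959, -0.1147, 0.1961]
tool_rot: [-179.2, 0.9, 9.2]
force: [0.2, -0.7, -2.6]
grip_width: 0.0096
```

```bash
python3 -c "
from h import *
show()"
```

```text
8.875 tcp [ 0.5959 -0.1147  0.1961] [-179.16    0.89    9.24] stand [-0.0296 -0.0863  0.1961] F [ 0.2  -0.74 -2.6 ] Fst [ 0.07 -0.77 -2.6 ] T [-0.03 -0.13  0.03] 0.009582556273867051
```

Call:
arm_command --pt "0.2 0 0" --pt "0.2 0 0" --pt "0.2 0 0" --pt "0.1 0 0" --pt "0 0 0" --pt "0 0 0" --twist '[0,0,0,0,0,0]'

```text
time_s: 9.62
tool_pos: [0.603, -0.1137, 0.1961]
tool_rot: [-179.2, 0.9, 9.2]
force: [-0.0, 0.0, -3.2]
grip_width: 0.0095
```

Call:
arm_command --pt "0.1 0 0" --pt "0.1 0 0" --pt "0 0 0" --pt "0 0 0" --twist '[0,0,0,0]'

```text
time_s: 10.12
tool_pos: [0.6051, -0.1134, 0.1961]
tool_rot: [-179.2, 0.9, 9.2]
force: [-0.7, -0.5, -2.8]
grip_width: 0.0097
```

```bash
python3 -c "
from h import *
show()"
```

```text
10.125 tcp [ 0.6051 -0.1134  0.1961] [-179.18    0.9     9.22] stand [-0.0203 -0.0865  0.1961] F [-0.74 -0.5  -2.79] Fst [-0.82 -0.37 -2.79] T [-0.05 -0.13 -0.03] 0.009687545239519495
```

Call:
arm_command --pt "0.1 0 0" --pt "0 0 0" --pt "0 0 0" --twist '[0,0,0]'

```text
time_s: 10.5
tool_pos: [0.6061, -0.1132, 0.1961]
tool_rot: [-179.2, 0.9, 9.2]
force: [0.1, 1.0, -2.4]
grip_width: 0.0098
```

Call:
arm_command --pt "0.1 0 0" --pt "0 0 0" --pt "0 0 0" --twist '[0,0,0]'

```text
time_s: 10.88
tool_pos: [0.6072, -0.113, 0.1961]
tool_rot: [-179.2, 0.9, 9.2]
force: [-0.3, -0.5, -2.2]
grip_width: 0.0099
```

Call:
arm_command --pt "0.1 0 0" --pt "0 0 0" --pt "0 0 0" --twist '[0,0,0]'

```text
time_s: 11.25
tool_pos: [0.6082, -0.1128, 0.1961]
tool_rot: [-179.2, 0.9, 9.2]
force: [-0.6, -0.3, -2.6]
grip_width: 0.0093
```

Call:
arm_command --pt "0.1 0 0" --pt "0 0 0" --pt "0 0 0" --twist '[0,0,0]'

```text
time_s: 11.62
tool_pos: [0.6091, -0.1128, 0.196]
tool_rot: [-179.2, 0.9, 9.2]
force: [-0.2, -0.4, -2.8]
grip_width: 0.0091
```

```bash
python3 -c "
from h import *
show()
for i in range(1): s=cam('scene')
show()
cv2.imwrite('pics/c4.png',cv2.resize(s['img'][150:270,270:400],None,fx=5,fy=5,interpolation=2))"
```

```text
11.625 tcp [ 0.6091 -0.1128  0.196 ] [-179.19    0.93    9.21] stand [-0.0163 -0.0866  0.196 ] F [-0.15 -0.38 -2.81] Fst [-0.21 -0.35 -2.81] T [-0.   -0.08  0.03] 0.009129107772391364
11.675 tcp [ 0.6091 -0.1128  0.196 ] [-179.19    0.93    9.21] stand [-0.0163 -0.0866  0.196 ] F [ 0.14 -0.81 -2.39] Fst [ 0.01 -0.82 -2.39] T [ 0.03 -0.08  0.01] 0.009483966241985584
```

View pics/c4.png

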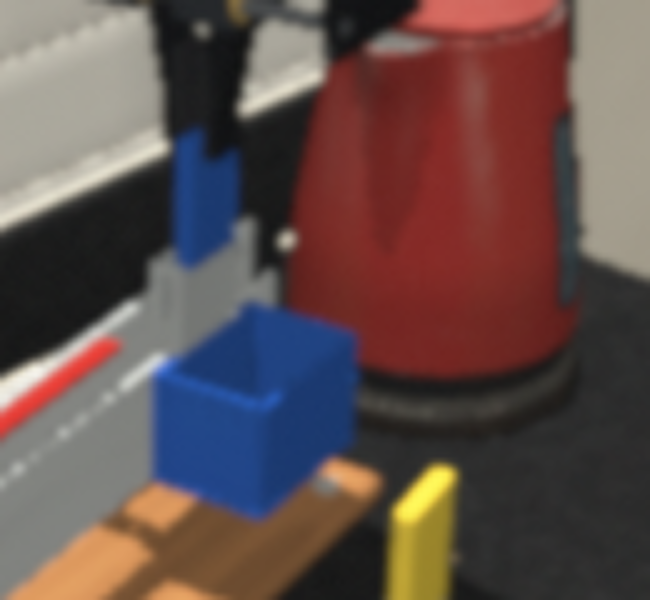

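No contact yet: the picture shows the tongue behind the lip line and nothing touching. I lower 5 mm so the tongue is surely below the wall top, then keep feeling.

Call:
arm_command --pt "0 0 0.2" --pt "0 0 0.2" --pt "0 0 0.1" --pt "0 0 0" --twist '[0,0,0,0]'

```text
time_s: 12.18
tool_pos: [0.6089, -0.1127, 0.1905]
tool_rot: [-179.2, 0.9, 9.2]
force: [0.3, 0.2, -2.9]
grip_width: 0.0097
```

Call:
arm_command --pt "0.1 0 0" --pt "0 0 0" --pt "0 0 0" --twist '[0,0,0]'

```text
time_s: 12.55
tool_pos: [0.6096, -0.1127, 0.1904]
tool_rot: [-179.2, 1.0, 9.2]
force: [-0.8, -0.3, -2.3]
grip_width: 0.0096
```

Call:
arm_command --pt "0.1 0 0" --pt "0 0 0" --pt "0 0 0" --twist '[0,0,0]'

```text
time_s: 12.92
tool_pos: [0.6102, -0.1126, 0.1904]
tool_rot: [-179.2, 1.0, 9.2]
force: [-1.2, 0.2, -2.4]
grip_width: 0.0099
```

```bash
python3 -c "
from h import *
show()"
```

```text
12.925 tcp [ 0.6102 -0.1126  0.1904] [-179.18    1.04    9.21] stand [-0.0152 -0.0866  0.1904] F [-1.15  0.17 -2.41] Fst [-1.11  0.36 -2.41] T [-0.05  0.14  0.04] 0.009851264407369314
```

Contact: the x step shrank, the force went to about −1 N and the moment changed. With the tongue in the channel the plate meets the lip first, about 1 mm past centre, so I back off and lower in small steps.

Call:
arm_command --pt "-0.15 0 0" --pt "-0.13 0 0" --pt "0 0 0" --pt "0 0 0" --twist '[0,0,0,0]'

```text
time_s: 13.42
tool_pos: [0.6082, -0.1129, 0.1908]
tool_rot: [-179.2, 0.9, 9.2]
force: [-0.2, 0.8, -2.2]
grip_width: 0.0097
```

Call:
arm_command --pt "0 0 0.1" --pt "0 0 0.1" --pt "0 0 0.1" --pt "0 0 0.1" --pt "0 0 0.1" --pt "0 0 0.1" --pt "0 0 0" --twist '[0,0,0,0,0,0,0]'

```text
time_s: 14.3
tool_pos: [0.6081, -0.1127, 0.1841]
tool_rot: [-179.2, 0.9, 9.2]
force: [-0.7, 0.4, -2.1]
grip_width: 0.0096
```

```bash
python3 -c "
from h import *
show()"
```

```text
14.3 tcp [ 0.6081 -0.1127  0.1841] [-179.18    0.91    9.22] stand [-0.0172 -0.0863  0.1841] F [-0.74  0.41 -2.09] Fst [-0.67  0.53 -2.09] T [-0.01 -0.18  0.03] 0.009624314996607233
```

Call:
arm_command --pt "-0.06 0 0.1" --pt "0 0 0.1" --pt "0 0 0.1" --pt "0 0 0.1" --pt "0 0 0.1" --pt "0 0 0" --twist '[0,0,0,0,0,0]'

```text
time_s: 15.05
tool_pos: [0.6074, -0.1128, 0.1789]
tool_rot: [-179.2, 0.9, 9.2]
force: [-0.2, -0.1, -2.7]
grip_width: 0.0097
```

```bash
python3 -c "
from h import *
show()"
```

```text
15.05 tcp [ 0.6074 -0.1128  0.1789] [-179.18    0.9     9.21] stand [-0.0179 -0.0863  0.1789] F [-0.19 -0.14 -2.74] Fst [-0.21 -0.11 -2.74] T [-0.06 -0.13 -0.01] 0.009734368844863128
```

Call:
arm_command --pt "0 0 0.1" --pt "0 0 0.1" --pt "0 0 0.1" --pt "0 0 0.1" --pt "0 0 0.1" --pt "0 0 0.1" --pt "0 0 0" --twist '[0,0,0,0,0,0,0]'

```text
time_s: 15.92
tool_pos: [0.6073, -0.1128, 0.1724]
tool_rot: [-179.2, 0.9, 9.2]
force: [-0.1, 0.2, -2.1]
grip_width: 0.0096
```

```bash
python3 -c "
from h import *
show()"
```

```text
15.925 tcp [ 0.6073 -0.1128  0.1724] [-179.18    0.91    9.21] stand [-0.0181 -0.0863  0.1724] F [-0.07  0.25 -2.11] Fst [-0.02  0.26 -2.11] T [-0.02 -0.17 -0.06] 0.009561100917654393
```

Call:
arm_command --pt "0 0 0.1" --pt "0 0 0.1" --pt "0 0 0.1" --pt "0 0 0.1" --pt "0 0 0.1" --pt "0 0 0" --twist '[0,0,0,0,0,0]'

```text
time_s: 16.68
tool_pos: [0.6073, -0.1127, 0.1671]
tool_rot: [-179.2, 0.9, 9.2]
force: [0.4, 0.0, -2.8]
grip_width: 0.0092
```

Call:
arm_command --pt "0 0 0.1" --pt "0 0 0.1" --pt "0 0 0" --twist '[0,0,0]'

```text
time_s: 17.05
tool_pos: [0.6077, -0.1123, 0.1665]
tool_rot: [-179.2, 0.8, 9.2]
force: [-0.7, -0.5, 0.0]
grip_width: 0.0096
```

```bash
python3 -c "
from h import *
show()"
```

```text
17.05 tcp [ 0.6077 -0.1123  0.1665] [-179.21    0.82    9.23] stand [-0.0175 -0.0859  0.1665] F [-0.71 -0.49  0.04] Fst [-0.78 -0.37  0.04] T [-0.01  0.06 -0.02] 0.00961421344907053
```

Seated: the floor was felt at TCP z≈0.167 (tip ≈0.115), with the weight now on the rail. Next I get the rail's direction and the buffer position from the first top image.

Run:
```python
from h import *
c=cam("top"); im=cv2.imread("pics/top0.png"); h=cv2.cvtColor(im,cv2.COLOR_BGR2HSV)
m=cv2.inRange(h,np.array((0,150,120)),np.array((4,255,255)));m[270:]=0;m[:,:220]=0;m[:,320:]=0
ys,xs=np.nonzero(m); P=np.array([onz(c,u,v,.152) for u,v in zip(xs,ys)])
d=cv2.fitLine(P[:,:2].astype(np.float32),2,0,.01,.01).ravel(); print("strip yaw",np.degrees(np.arctan2(d[1],d[0]))%180-90,d,tost([d[2],d[3],.15]))
for u in(265,266,267,268): 
    for v in(239,243): print(u,v,tost(onz(c,u,v,.06)).round(4))
g=im[225:252,252:275].copy(); t=cv2.resize(g,None,fx=16,fy=16,interpolation=cv2.INTER_NEAREST); cv2.imwrite("pics/buf.png",t)
show()
```

```text
strip yaw 9.564926 [ 0.16616501 -0.98609793  0.593167    0.03945852] [-0.00675575  0.06619364  0.15      ]
265 239 [-0.0423  0.0947  0.06  ]
265 243 [-0.0517  0.0964  0.06  ]
266 239 [-0.0427  0.0924  0.06  ]
266 243 [-0.0522  0.0941  0.06  ]
267 239 [-0.0432  0.0901  0.06  ]
267 243 [-0.0526  0.0918  0.06  ]
268 239 [-0.0436  0.0878  0.06  ]
268 243 [-0.0531  0.0895  0.06  ]
17.1 tcp [ 0.6077 -0.1123  0.1664] [-179.21    0.82    9.23] stand [-0.0176 -0.0859  0.1664] F [-0.66 -0.77  0.39] Fst [-0.78 -0.65  0.39] T [ 0.01  0.11 -0.03] 0.009343291344749032
```

View pics/buf.png

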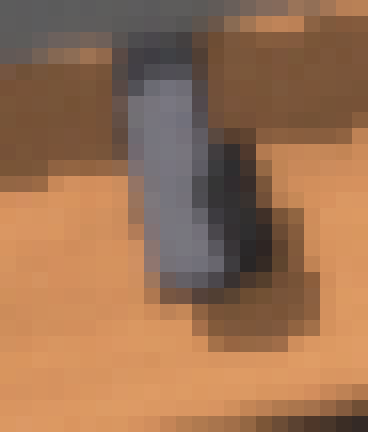

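The buffer's face lies at about stand y ≈ 0.086, so the grip should end near y ≈ 0.044. I slide left (tool −y).

Call:
arm_command --pt "0 0 -0.03" --pt "0 -0.1 0" --pt "0 -0.2 0" --pt "0 -0.3 0" --pt "0 -0.4 0" --pt "0 -0.4 0" --pt "0 -0.4 0" --pt "0 0 0" --twist '[-0.3,0,0,0,0,0,0,0]'

```text
time_s: 18.1
tool_pos: [0.6048, -0.0941, 0.1666]
tool_rot: [-179.3, 0.8, 9.5]
force: [0.4, -0.4, -1.8]
grip_width: 0.0095
```

```bash
python3 -c "
from h import *
show()"
```

```text
18.1 tcp [ 0.6048 -0.0941  0.1666] [-179.28    0.79    9.53] stand [-0.0174 -0.0675  0.1666] F [ 0.44 -0.44 -1.81] Fst [ 0.37 -0.51 -1.81] T [-0.09 -0.2  -0.03] 0.009479820964769339
```

Call:
arm_command --pt "0 -0.3 0" --pt "0 -0.5 0.01" --pt "0 -0.5 0.01" --pt "0 -0.5 0.01" --pt "0 -0.5 0.01" --pt "0 -0.5 0.01" --pt "0 -0.5 0.01" --pt "0 -0.5 0.01" --pt "0 -0.3 0" --pt "0 0 0" --twist '[0,0,0,0,0,0,0,0,0,0]'

```text
time_s: 19.35
tool_pos: [0.5975, -0.0509, 0.1665]
tool_rot: [-179.3, 0.8, 9.5]
force: [1.1, -0.7, -1.6]
grip_width: 0.0096
```

```bash
python3 -c "
from h import *
show()"
```

```text
19.35 tcp [ 0.5975 -0.0509  0.1665] [-179.31    0.79    9.54] stand [-0.0175 -0.0236  0.1665] F [ 1.06 -0.73 -1.57] Fst [ 0.93 -0.89 -1.57] T [-0.23 -0.23  0.02] 0.009606307516789892
```

Call:
arm_command --pt "0 -0.3 0" --pt "0 -0.5 0.01" --pt "0 -0.5 0.01" --pt "0 -0.5 0.01" --pt "0 -0.5 0.01" --pt "0 -0.5 0.01" --pt "0 -0.5 0.01" --pt "0 -0.3 0" --pt "0 -0.2 0" --pt "0 0 0" --twist '[0,0,0,0,0,0,0,0,0,0]'

```text
time_s: 20.6
tool_pos: [0.5907, -0.011, 0.1664]
tool_rot: [-179.3, 0.8, 9.5]
force: [0.4, -1.7, -0.5]
grip_width: 0.0097
```

```bash
python3 -c "
from h import *
show()"
```

```text
20.6 tcp [ 0.5907 -0.011   0.1664] [-179.33    0.79    9.53] stand [-0.0175  0.0168  0.1664] F [ 0.41 -1.7  -0.54] Fst [ 0.12 -1.75 -0.54] T [-0.16 -0.14  0.01] 0.00973935217594002
```

Call:
arm_command --pt "0 -0.2 -0.02" --pt "0 -0.3 0" --pt "0 -0.3 0" --pt "0 -0.3 0" --pt "0 -0.2 0" --pt "0 -0.2 0" --pt "0 0 0" --twist '[0,0,0,0,0,0,0]'

```text
time_s: 21.48
tool_pos: [0.5879, 0.005, 0.1665]
tool_rot: [-179.3, 0.8, 9.5]
force: [0.3, -0.6, -0.8]
grip_width: 0.0093
```

```bash
python3 -c "
from h import *
show()"
```

```text
21.475 tcp [0.5879 0.005  0.1665] [-179.3     0.81    9.53] stand [-0.0176  0.0331  0.1665] F [ 0.27 -0.55 -0.81] Fst [ 0.17 -0.59 -0.81] T [-0.15 -0.14  0.01] 0.00926997075277459
```

Call:
arm_command --pt "0 -0.1 0" --pt "0 -0.15 0" --pt "0 -0.15 0" --pt "0 -0.15 0" --pt "0 0 0" --twist '[0,0,0,0,0]'

```text
time_s: 22.1
tool_pos: [0.587, 0.0105, 0.1665]
tool_rot: [-179.3, 0.8, 9.5]
force: [-0.8, -0.6, -1.1]
grip_width: 0.0094
```

```bash
python3 -c "
from h import *
show()
s=cam('scene')
cv2.imwrite('pics/c5.png',cv2.resize(s['img'][180:330,200:350],None,fx=4,fy=4,interpolation=2))"
```

```text
22.1 tcp [0.587  0.0105 0.1665] [-179.3     0.81    9.5 ] stand [-0.0177  0.0387  0.1665] F [-0.75 -0.6  -1.11] Fst [-0.84 -0.47 -1.11] T [-0.16 -0.16 -0.02] 0.009423818927323056
```

View pics/c5.png

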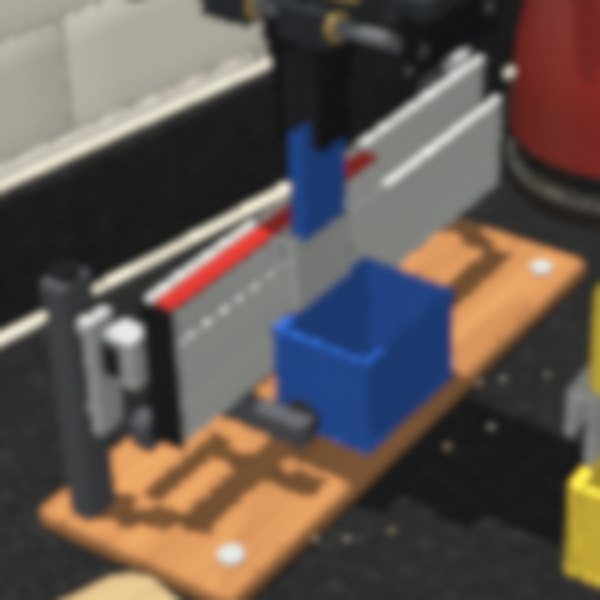

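The caddy is under the keeper, and its left side is just short of the buffer (crop pixel ~(305,415)). I approach in 1 mm steps.

Call:
arm_command --pt "0 -0.1 0" --pt "0 -0.1 0" --pt "0 -0.1 0" --pt "0 0 0" --twist '[0,0,0,0]'

```text
time_s: 22.65
tool_pos: [0.5865, 0.0135, 0.1666]
tool_rot: [-179.3, 0.8, 9.5]
force: [-0.1, -0.8, -1.6]
grip_width: 0.0094
```

Call:
arm_command --pt "0 -0.1 0" --pt "0 -0.1 0" --pt "0 0 0" --twist '[0,0,0]'

```text
time_s: 23.02
tool_pos: [0.5861, 0.0156, 0.1666]
tool_rot: [-179.3, 0.8, 9.5]
force: [-0.3, -0.6, -0.8]
grip_width: 0.0091
```

```bash
python3 -c "
from h import *
show()"
```

```text
23.025 tcp [0.5861 0.0156 0.1666] [-179.31    0.82    9.49] stand [-0.0177  0.0438  0.1666] F [-0.35 -0.57 -0.75] Fst [-0.44 -0.5  -0.75] T [-0.14 -0.23 -0.06] 0.009088133421798407
```

Call:
arm_command --pt "0 -0.1 0" --pt "0 0 0" --pt "0 0 0" --twist '[0,0,0]'

```text
time_s: 23.4
tool_pos: [0.5859, 0.0165, 0.1665]
tool_rot: [-179.3, 0.8, 9.5]
force: [0.8, -0.3, -1.9]
grip_width: 0.0097
```

Call:
arm_command --pt "0 -0.1 0" --pt "0 0 0" --pt "0 0 0" --twist '[0,0,0]'

```text
time_s: 23.78
tool_pos: [0.5859, 0.017, 0.1666]
tool_rot: [-179.4, 0.8, 9.5]
force: [0.2, -0.8, -2.0]
grip_width: 0.0096
```

Call:
arm_command --pt "0 -0.1 0" --pt "0 0 0" --pt "0 0 0" --twist '[0,0,0]'

```text
time_s: 24.15
tool_pos: [0.5858, 0.0174, 0.1666]
tool_rot: [-179.4, 0.8, 9.5]
force: [-0.2, -1.1, -2.6]
grip_width: 0.0097
```

```bash
python3 -c "
from h import *
show()"
```

```text
24.15 tcp [0.5858 0.0174 0.1666] [-179.41    0.81    9.46] stand [-0.0177  0.0457  0.1666] F [-0.17 -1.05 -2.6 ] Fst [-0.34 -1.01 -2.6 ] T [-0.49 -0.27 -0.  ] 0.009725763254948486
```

Buffer contact: steps shrink and the moment rises. I ease the push, settle the hook on the floor, then release.

Call:
arm_command --pt "0 0.05 0.05" --pt "0 0 0.1" --pt "0 0 0.05" --pt "0 0 0" --twist '[0,0,0,0]'

```text
time_s: 24.65
tool_pos: [0.5862, 0.0172, 0.1659]
tool_rot: [-179.4, 0.7, 9.5]
force: [-0.1, -1.8, 0.4]
grip_width: 0.0095
```

```bash
python3 -c "
from h import *
show()"
```

```text
24.65 tcp [0.5862 0.0172 0.1659] [-179.42    0.74    9.47] stand [-0.0173  0.0454  0.1659] F [-0.07 -1.75  0.45] Fst [-0.36 -1.72  0.45] T [-0.38  0.04  0.09] 0.009466252922436517
```

Call:
arm_command --pt "0 0 0" --pt "0 0 0" --pt "0 0 0" --pt "0 0 0" --pt "0 0 0" --twist '[0,0,0,0,0]' --grip 45

```text
time_s: 25.28
tool_pos: [0.586, 0.0192, 0.1653]
tool_rot: [-179.3, 0.7, 9.5]
force: [-0.5, -0.3, 0.3]
grip_width: 0.0388
```

Call:
arm_command --pt "0 0 -0.5" --pt "0 0 -1" --pt "0 0 -2" --pt "0 0 -2" --pt "0 0 -2" --pt "0 0 -2" --pt "0 0 0" --pt "0 0 0" --twist '[0,0,0,0,0,0,0,0]'

```text
time_s: 26.28
tool_pos: [0.5881, 0.0184, 0.2671]
tool_rot: [-179.3, 0.6, 9.5]
force: [-0.1, -0.2, 0.5]
grip_width: 0.0393
```

```bash
python3 -c "
from h import *
show()
s=cam('scene');c=cam('top')
o=np.zeros((600,800,3),np.uint8);o[:,:440]=cv2.resize(s['img'][190:340,210:320],(440,600),interpolation=2);o[:360,440:800]=cv2.resize(c['img'][180:270,220:310],(360,360),interpolation=2)
cv2.imwrite('pics/c6.png',o)
# expected projections
for p in([-.058,.046,.165-.125+.04*0],): pass
ca=np.array([-.0463,.0445,.04])
for q in([-.03,.042,.06],[-.03,-.042,.06],[-.03,.042,0],[.029,.02,.165],[.029,-.02,.165]): print(q,proj(s,st(ca+q)),proj(c,st(ca+q)))"
```

```text
26.275 tcp [0.5881 0.0184 0.2671] [-179.29    0.55    9.53] stand [-0.0152  0.0462  0.2671] F [-0.11 -0.23  0.46] Fst [-0.15 -0.21  0.46] T [-0.07 -0.06 -0.04] 0.039306375579854815
[-0.03, 0.042, 0.06] [289.01098313 272.28869639] [269.06955591 249.78653571]
[-0.03, -0.042, 0.06] [311.13115153 252.79168053] [305.51422424 242.67685254]
[-0.03, 0.042, 0] [289.59072185 295.20253552] [271.88779174 253.53448921]
[0.029, 0.02, 0.165] [269.96763362 215.13971815] [268.81861077 212.38355618]
[0.029, -0.02, 0.165] [281.59500592 207.12951149] [287.88812667 208.71160958]
```

View pics/c6.png

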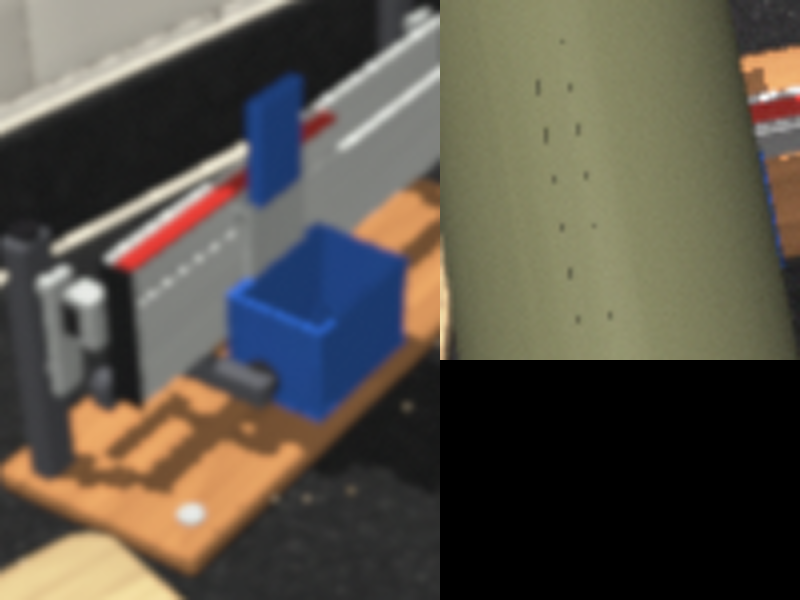

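The caddy hangs alone. Its cup corner is at scene (290,273) against a predicted (289,272), and its side is at the buffer. I move the arm aside for one check from above.

Call:
arm_command --pt "0 1.5 0" --pt "0 3 -0.5" --pt "0 3 -0.5" --pt "0 3 -0.5" --pt "0 3 0" --pt "0 1.5 0" --pt "0 0 0" --pt "0 0 0" --twist '[0,0,0,0,0,0,0,0]'

```text
time_s: 27.38
tool_pos: [0.6114, -0.1397, 0.275]
tool_rot: [-179.2, 1.0, 9.4]
force: [-0.0, 0.4, 0.1]
grip_width: 0.0393
```

```bash
python3 -c "
from h import *
show()
c=cam('top');cv2.imwrite('pics/c7.png',cv2.resize(c['img'][190:265,220:320],(800,600),interpolation=2))"
```

```text
27.375 tcp [ 0.6114 -0.1397  0.275 ] [-179.21    1.05    9.4 ] stand [-0.0184 -0.1135  0.275 ] F [-0.02  0.43  0.06] Fst [0.05 0.42 0.06] T [-0.03 -0.11  0.  ] 0.03931455388424673
```

View pics/c7.png

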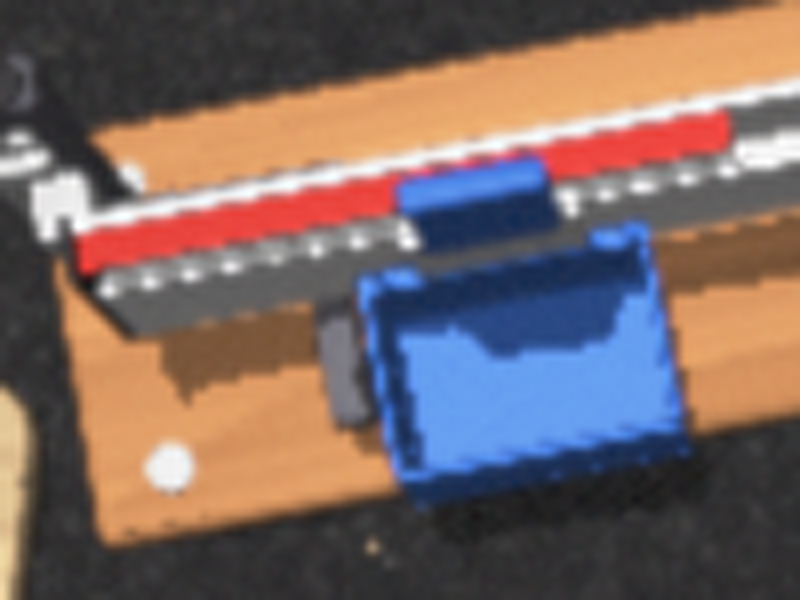

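The caddy hangs parallel to the rail under the keeper. Its left side (crop ~(370,370)) is against the buffer with no visible gap. I hand in.

```bash
python3 -c "
from h import *
env.sign_off(); show()"
```

```text
the job is handed in; nothing more can be done
the job is handed in; nothing more can be done
```

I hung the blue caddy on the rail, slid it left under the red keeper strip until it met the rubber buffer, let go and handed the job in. It took about 27 s of the 58 s allowed. `sign_off` gives no verdict, so the result rests on my own checks.

- **Hooking:** I felt for the rail in small steps. With the caddy's plate against the front lip, I backed off and lowered the hook. It reached the channel floor with the tongue's edge at about z = 0.115 m.
- **Forces:** Contact changed the wrist force by about 3 N at most in any reading. I read it mainly at the ends of moves, so short peaks in between were not seen.
- **Final position:** The last pictures show the caddy released, upright and parallel to the rail, with no visible gap to the buffer. Its cup corner lay within about 1 pixel of where I predicted.
- **Arm and bystanders:** The gripper was lifted clear and moved aside, touching nothing. I planned the moves to stay clear of the mug and the pepper mill. I did not measure their positions again afterwards.

No check failed. One measurement disagreed slightly: the felt channel position was about 3 mm from my first camera estimate. I used the felt value.

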